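Clamp a circuit module in the bench jig

TASK

Clamp the flat circuit module in the holding jig: hold the thumb plate of the spring clip down with one fingertip and, keeping it down, push the module with the other fingertip along the rails under the raised clip until it is fully home against the end stop. Then let the clip up so that it grips the module, and take your hand clear. The module is only pushed, never picked up, and the jar, screwdriver and side cutters lying round the jig are left alone.

Things in the scene. Friction and masses are not known exactly. Their poses are not given: they have to be found in the camera images.
- jig: Metal holding jig screwed to the bench: dark base plate 140 x 118 x 10 mm with two rails, an end stop and a spring clip. Origin at bench level (z = 0) under the middle of the track; +x is the way the module is pushed, +y is across to the clip side, z up. All mm below are in this frame. Plate: x -85 to +55, y -40 to +78, top z = 10.
- track_floor (a point): Middle of the track floor (jig x 0, y 0, z 10 mm). The track runs along jig x between two steel rails 6 mm wide: inner faces at y +-26.3, x -76 to +40, tops at z = 16. It is open behind (-x), where a fingertip can stand between the rails.
- end_stop (a point): Middle of the top edge of the steel end stop's face that the module meets: jig x +40, y 0, z 24 mm. The block is 10 mm thick and 65 mm long across the track.
- clip (a joint): Hinge of the sprung rocker clip, rad. 0 = released, nothing under it: its lip hangs 3 mm below the height of the module's top and blocks the module's way. About 0.13 = lip resting on the module. Above 0.25 = lip clear of the module. 0.45 = thumb plate fully down, at a hard stop. Springs back when let go. Fully down takes about 5 to 9 N on the plate.
- thumb_plate (a point): Centre of the top of the clip's grooved steel thumb plate, beside the track: 72 mm along jig x (-34 to +38), 26 mm wide. At rest tilted up outwards by 0.45 rad, outer edge at y 74, z 28 mm. Fully down it is level: y 48 to 74, top at z 12.5. A fingertip on it at z 12 to 16 keeps the lip clear of the module, may stand anywhere along it and slide along it.
- hinge_barrel (a point): On the clip's hinge axis, which runs along jig x at y 38.5, z 20 mm: barrel and spring coils 11 mm thick, x -24 to +44, top at z 25.5. A finger pressing the thumb plate must stay outside it (y above 47).
- clip_lip (a point): Underside of the near (-x) end of the clip's rolled steel lip, which reaches over the track: x +22 to +38, y 17 mm. Height z 17 mm when released, about 26 mm when fully pressed. The clip's arm above it reaches 12 mm higher.
- module: Flat circuit module on the track: aluminium plate 50 x 50 x 10 mm, small green circuit board and parts on top (up to 5 mm proud), 50 to 100 g, loose. Origin: centre of underside; x along the track to the stop, z up. Starts in front of the lip. Fully home its origin is at jig x +15 mm (rear edge at x -10). Its underside lies at z 10, so a fingertip at z 12 to 16 pushes its rear edge.
- jar: Bystander: small glass jar with a steel lid, 42 mm wide, 52 mm tall, standing on the bench beside the jig. Origin at the centre of its underside.
- screwdriver: Bystander: screwdriver with an orange handle, 170 mm long, lying on the bench on the clip side of the jig.
- cutters: Bystander: side cutters with red handles, about 125 mm long, lying on the bench beyond the end stop.
There are look-alikes about, which are no part of the job. There is more than one size of the module; the one meant has the size given above.

How it is judged:
By the outcome, as a careful person would: the job done as asked, in the order asked, and still so for the second after the job is handed in, with the robot touching nothing.
It also fails if it takes over 38 s, if anything falls off the work surface, if the arm or the gripper's body presses on something with over 40 N, if the wrist force passes 120 N, or if a joint passes its speed limit or range.

ROBOT

A 6-joint arm with a two-finger parallel gripper is mounted at the origin on the work surface. World frame = base frame: x ahead of the robot, y to its left, z up, the work surface at z = 0. Lengths are in m, angles in degrees, forces in N, time in s.
With the tool pointing down it reaches from about 0.4 to 0.825 m from the base axis. Payload 7 kg.
Tool frame: the origin (TCP) lies at the very end of the fingers, on their centre line; the grasp point (between the pads) lies r.grip_depth behind it (r.grip_depth is the distance from the TCP to the grasp point, in m); z points along the fingers, y is the direction in which the jaws open and shut (so a half turn about z gives the same grasp; the last joint's range is limited). The gripper opens to 88 mm and grips with 3 to 60 N. Pads are 19 mm wide; open, the fingers measure 130 mm over their backs; the gripper's body (78 mm by 193 mm) begins 47 mm behind the grasp point.
Start: joints at [89.158, 20.546, 0.682, 0, -70.136, -16.507], TCP at [0.201, 0.644, 0.227] pointing down, gripper open.
Joint ranges: [-176.03, 176.03], [-82.01, 121.73], [-58.28, 71.71], [-173.87, 95.51], [-174.79, -0.11], [-173.66, 173.66]. Speed limits (degrees/s): [136.94, 136.94, 172.46, 180, 180, 180].

INTERFACE

Orientations are given as [roll, pitch, yaw] about the fixed x, y, z axes, in that order (R = Rz(yaw) Ry(pitch) Rx(roll)).
In Python, from plant import r gives the robot as it stands. The module is installed in compiled form; this text tells all that it offers.
- The arm moves only by the tool step_arm, never from a script. Its argument "increments" is a list of rows, each a list of 3 entries, a list of its own where there are three numbers: the shift along the tool's x, y, z in m, then the turn, a rotation vector about the tool's x, y, z in rad, then the closure, from 0 (fully open) to 1 (shut). In form: [[[x, y, z], [wx, wy, wz], grip], ...]. A call has 1 to 10 rows; each row is the pose to reach, as a shift and turn from the pose commanded when the call began, along the tool's axes at that moment; what a row does not reach only later rows make up. A row lasts 1/10 s, in which the tool goes at most 50 mm and 8.59 degrees, less where a joint would pass 70% of its speed; a pose out of reach is approached as far as the arm can. A call with a gripper value outside its range is refused whole. The fingers move at their own pace and stop on an object; "force" is the grip in N (left out, the last holds). Time passes only in rows, so rows that repeat a pose let the fingers close. It gives the time, the measured TCP pose, the force and the opening at its end, in the units of the state.
- r.get_state(): the state, without advancing time (a new reading comes with each control period).
- r.capture(name): name is "side" or "top"; returns a dict with "color" (420x560x3 uint8, red, green, blue), "intrinsics" (3x3 intrinsics, pixels), "rvec" (rotation vector, rad) and "tvec" (3), from world to camera coordinates, as OpenCV has them. Camera axes: x right, y down, z forward; pixel columns grow to the right and rows downward; lengths in m; the calibration is good to about 2 mm. A picture is of the moment at which its call begins. There is no depth.
- r.close_job(): hands the job in, once; it reports no verdict.
The state is a dict: "time_s": time; "joints": joint angles; "qd": joint speeds; "joint_torque": joint torques, N m; "tcp_pos": TCP position; "eef_rot": TCP orientation; "contact_force": force on the tool from outside, world axes, zero at the start; "moment": the same for the moment, N m; "gripper_width": finger opening in m.
Only numpy, scipy, OpenCV 4.12 (cv2) and the standard library are available. Lean on these libraries where they do the work, as an engineer would, in place of code of your own. Each camera call takes 0.05 s, during which the arm holds its last target.

## Working session

There is one attempt and no reset: what is moved stays moved. The work goes in short steps, Python scripts to look and compute and a tool call to move; the robot and the scene stay as the last step left them, time stands still between calls to the robot, and variables do not carry over. Pictures are saved under pics/ and viewed, and the job is handed in when it is done.

Besides the shell and the picture viewer there is one more tool, called after "Call:" in YAML: its name, and indented under it one key for each argument. step_arm: Moves the arm, as the interface text tells. Its arguments: {"type":"object","properties":{"increments":{"type":"array","items":{"type":"array"}},"force":{"type":"number"}},"required":["increments"]}

```bash
mkdir -p pics
cat > h.py <<'E'
import numpy as np,cv2
from plant import r
def cap(n,f):
    c=r.capture(n); cv2.imwrite(f,c["color"][:,:,::-1]); np.savez(f'cal_{n}.npz',K=c["intrinsics"],rv=c["rvec"],tv=c["tvec"]); return c
def load(n):
    d=np.load(f'cal_{n}.npz'); return d['K'].astype(float),d['rv'].astype(float),d['tv'].astype(float)
def ray(n,uv,z):
    K,rv,tv=load(n);R=cv2.Rodrigues(rv)[0]
    d=R.T@np.linalg.inv(K)@np.array([uv[0],uv[1],1.]);o=-R.T@tv.ravel()
    return o+d*(z-o[2])/d[2]
def proj(n,P):
    K,rv,tv=load(n);return cv2.projectPoints(np.array(P,float).reshape(-1,3),rv,tv,K,None)[0].reshape(-1,2)
def crop(src,dst,x0,y0,x1,y1,s):
    i=cv2.imread(src)[y0:y1,x0:x1]; cv2.imwrite(dst,cv2.resize(i,None,fx=s,fy=s,interpolation=cv2.INTER_CUBIC))
E
python3 - <<'E'
from h import *
for n in("top","side"):
    cap(n,f'pics/{n}0.png'); K,rv,tv=load(n);R=cv2.Rodrigues(rv)[0];print(n,K.round(1).tolist(),(-R.T@tv.ravel()).round(3),R[2].round(3))
s=r.get_state();print({k:np.round(v,4).tolist() for k,v in s.items()},r.grip_depth)
E
```

```text
top [[495.3, 0.0, 281.6], [0.0, 495.3, 206.1], [0.0, 0.0, 1.0]] [0.379 0.025 0.925] [ 0.187 -0.008 -0.982]
side [[396.0, 0.0, 273.0], [0.0, 396.0, 212.9], [0.0, 0.0, 1.0]] [ 0.213 -0.635  0.48 ] [ 0.392  0.766 -0.51 ]
{'time_s': 0.1, 'joints': [89.156, 20.5869, 0.6404, -0.0184, -70.1361, -16.5075], 'qd': [-0.0024, -0.1506, 0.0332, 0.0852, -0.02, -0.0807], 'joint_torque': [-0.0008, -58.4161, 29.375, 7.0155, 0.0101, -0.0001], 'tcp_pos': [0.2012, 0.6439, 0.2257], 'eef_rot': [179.9159, -0.0068, -17.3578], 'contact_force': [0.4903, -0.0436, 0.42], 'moment': [-0.0073, -0.0446, 0.0105], 'gripper_width': 0.0878} 0.0188
```

View pics/top0.png

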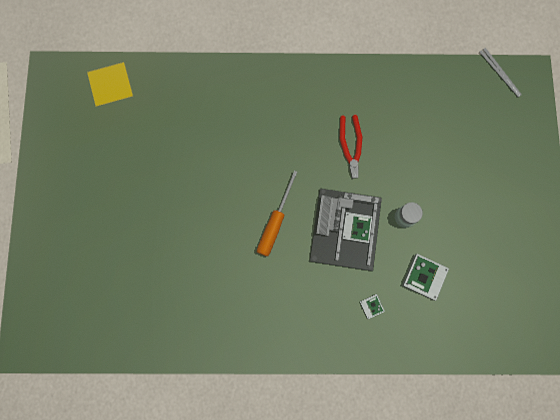

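View pics/side0.png

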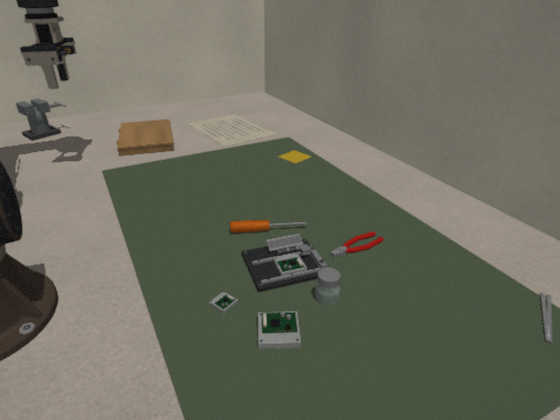

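The top view shows the jig at about (346,230), with the clip on its left. There are three possible modules: one on the track at (358,228), a bigger one at (425,277) and a smaller one at (372,306). I'll enlarge the view to confirm which one is meant.

Run:
```python
from h import *
crop('pics/top0.png','pics/topc.png',300,175,400,280,7.5) if 0 else crop('pics/top0.png','pics/topc.png',300,180,400,280,6)
crop('pics/side0.png','pics/sidec.png',235,220,345,310,6)
```

```text
(no output)
```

View pics/topc.png

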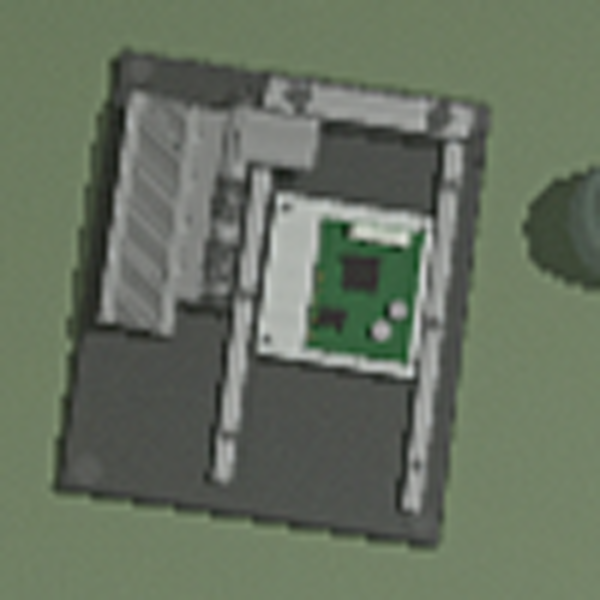

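View pics/sidec.png

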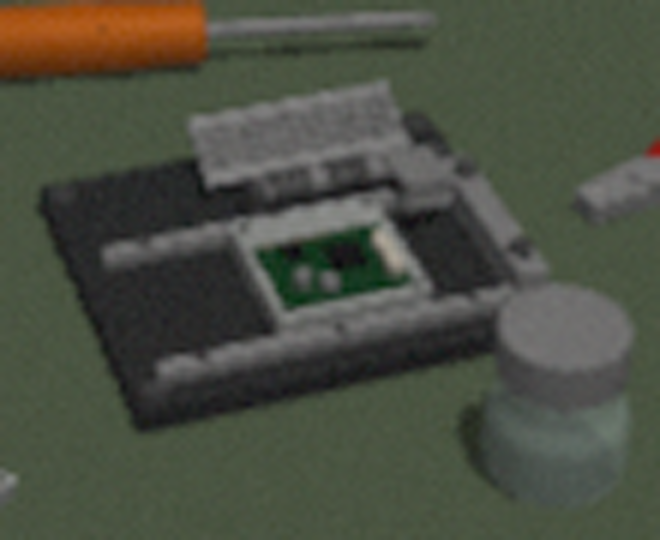

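```bash
cat > fit.py <<'E'
from h import *
from scipy.optimize import least_squares
def px(p,o,s): return [(p[0]+.5)/s-.5+o[0],(p[1]+.5)/s-.5+o[1]]
T=[((-85,-40,10),(438,543)),((-85,78,10),(57,485)),((55,78,10),(118,55)),((55,-40,10),(490,102)),((-76,29.3,16),(222,480)),((-76,-29.3,16),(411,512))]
S=[((-85,-40,10),(140,405)),((-85,78,10),(42,190)),((-76,29.3,16),(105,250)),((-76,-29.3,16),(158,368))]
def J(q,P):
    P=np.array(P,float)/1000;c,s=np.cos(q[2]),np.sin(q[2])
    return np.c_[q[0]+c*P[:,0]-s*P[:,1],q[1]+s*P[:,0]+c*P[:,1],P[:,2]]
def go(lst):
    def f(q):
        e=[]
        for n,L,o in lst: e.append(proj(n,J(q,[a for a,_ in L]))-np.array([px(b,o,6) for _,b in L]))
        return np.concatenate(e).ravel()
    s=least_squares(f,[.33,-.08,-.1]);return s.x,f(s.x).reshape(-1,2)
if __name__=="__main__":
    for l in([("top",T,(300,180))],[("side",S,(235,220))],[("top",T,(300,180)),("side",S,(235,220))]):
        q,e=go(l);print(q.round(4),np.degrees(q[2]).round(2));print(e.round(1).tolist())
    q,_=go([("top",T,(300,180)),("side",S,(235,220))])
    np.save('q.npy',q)
    for uv in((277,195),(258,352),(413,375),(437,215)):
        w=ray("top",px(uv,(300,180),6),.020);c,s=np.cos(q[2]),np.sin(q[2]);d=w[:2]-q[:2];print("mod",(1000*np.array([c*d[0]+s*d[1],-s*d[0]+c*d[1]])).round(1))
E
python3 fit.py
```

```text
[ 0.523  -0.1225 -0.143 ] -8.19
[[0.2, 0.4], [0.1, 0.6], [0.0, -1.1], [-0.2, 0.2], [-0.2, 0.2], [0.0, -0.4]]
[ 0.5226 -0.1218 -0.1548] -8.87
[[0.0, 0.9], [-0.2, -0.9], [0.1, 0.1], [0.1, -0.4]]
[ 0.5227 -0.1222 -0.147 ] -8.43
[[-0.1, 0.6], [-0.2, 0.5], [0.0, -1.1], [-0.2, 0.4], [-0.5, 0.3], [-0.2, -0.2], [0.5, 1.3], [-0.3, -0.5], [0.2, 0.4], [0.5, -0.1]]
mod [14.1 23.5]
mod [-35.3  23.1]
mod [-35.1 -24.8]
mod [ 15.4 -26.2]
```

The jig fit is consistent across both views: origin at about (0.523, -0.122), yaw -8.3°. The module on the track at (358,228) measures 49–50 mm square and its centre is near jig x -10, so it is the one meant. The others at (425,277) and (372,306) are a different size and lie off the track.

My plan is to turn the tool 25° relative to the jig. That puts the plate finger about 31 mm ahead of the pushing finger, with the jaws opened to about 53 mm.

```bash
cat >> h.py <<'E'
JQ=np.array([0.5229,-0.1223,np.radians(-8.3)])
def j2w(x,y):
    c,s=np.cos(JQ[2]),np.sin(JQ[2]);return JQ[:2]+np.array([c*x-s*y,s*x+c*y])/1000
def w2j(p):
    c,s=np.cos(JQ[2]),np.sin(JQ[2]);d=np.array(p[:2])-JQ[:2];return 1000*np.array([c*d[0]+s*d[1],-s*d[0]+c*d[1]])
def inc(x,y,z,yaw):
    from scipy.spatial.transform import Rotation as Ro
    s=r.get_state();R=Ro.from_euler('xyz',s["eef_rot"],degrees=True)
    T=Ro.from_euler('xyz',[180,0,yaw],degrees=True)
    t=np.r_[j2w(x,y),z]
    print("tcp",s["tcp_pos"],"jig",w2j(s["tcp_pos"]).round(1),"rot",s["eef_rot"],"w",s["gripper_width"],"F",np.round(s["contact_force"],1),"t",s["time_s"])
    print("inc",R.inv().apply(t-np.array(s["tcp_pos"])).round(4),(R.inv()*T).as_rotvec().round(3))
E
python3 -c "
from h import *
inc(-44,29.5,.12,-33.3)"
```

```text
tcp [0.20119142 0.64386959 0.22572961] jig [-428.9  711.7] rot [ 1.79915947e+02 -6.82605570e-03 -1.73577503e+01] w 0.08775699448227235 F [ 0.5 -0.   0.4] t 0.1
inc [0.4875 0.6129 0.1067] [ 0.001 -0.     0.278]
```

Call:
step_arm:
  increments:
    - [[0.3, 0.38, 0.03], [0, 0, 0.14], 0.4]
    - [[0.3, 0.38, 0.03], [0, 0, 0.278], 0.4]
    - [[0.3, 0.38, 0.03], [0, 0, 0.278], 0.4]
    - [[0.3, 0.38, 0.03], [0, 0, 0.278], 0.4]
    - [[0.3, 0.38, 0.03], [0, 0, 0.278], 0.4]
    - [[0.3, 0.38, 0.03], [0, 0, 0.278], 0.4]
    - [[0.3, 0.38, 0.03], [0, 0, 0.278], 0.4]
    - [[0.3, 0.38, 0.03], [0, 0, 0.278], 0.4]
    - [[0.3, 0.38, 0.03], [0, 0, 0.278], 0.4]
    - [[0.3, 0.38, 0.03], [0, 0, 0.278], 0.4]

```text
time_s: 1.1
tcp_pos: [0.3743, 0.1893, 0.1964]
eef_rot: [180.0, 0.0, -33.3]
contact_force: [0.6, 0.7, 0.8]
gripper_width: 0.0526
```

```bash
python3 -c "
from h import *
inc(-44,29.5,.12,-33.3)"
```

```text
tcp [0.37425174 0.18932986 0.19638979] jig [-192.1  286.9] rot [ 1.79995183e+02  1.19310083e-02 -3.33119654e+01] w 0.05259126805319938 F [0.6 0.7 0.8] t 1.1
inc [0.243  0.1707 0.0764] [ 0.  0. -0.]
```

Call:
step_arm:
  increments:
    - [[0.243, 0.171, 0.076], [0, 0, 0], 0.4]
    - [[0.243, 0.171, 0.076], [0, 0, 0], 0.4]
    - [[0.243, 0.171, 0.076], [0, 0, 0], 0.4]
    - [[0.243, 0.171, 0.076], [0, 0, 0], 0.4]
    - [[0.243, 0.171, 0.076], [0, 0, 0], 0.4]
    - [[0.243, 0.171, 0.076], [0, 0, 0], 0.4]
    - [[0.243, 0.171, 0.076], [0, 0, 0], 0.4]
    - [[0.243, 0.171, 0.076], [0, 0, 0], 0.4]
    - [[0.243, 0.171, 0.076], [0, 0, 0], 0.4]

```text
time_s: 2.0
tcp_pos: [0.4833, -0.0838, 0.1206]
eef_rot: [180.0, 0.0, -33.3]
contact_force: [-1.6, -0.0, -0.8]
gripper_width: 0.0525
```

```bash
python3 -c "
from h import *
inc(-44,29.5,.05,-33.3)
for n in('top','side'): cap(n,f'pics/{n}1.png')
crop('pics/top1.png','pics/top1c.png',270,150,410,290,4)
crop('pics/side1.png','pics/side1c.png',200,140,360,310,3.5)"
```

```text
tcp [ 0.48333922 -0.08382829  0.1205704 ] jig [-44.7  32.4] rot [ 1.79989727e+02  1.66129232e-02 -3.32948417e+01] w 0.05246177362141134 F [-1.6 -0.  -0.8] t 2.0
inc [0.0019 0.0023 0.0706] [0. 0. 0.]
```

View pics/top1c.png

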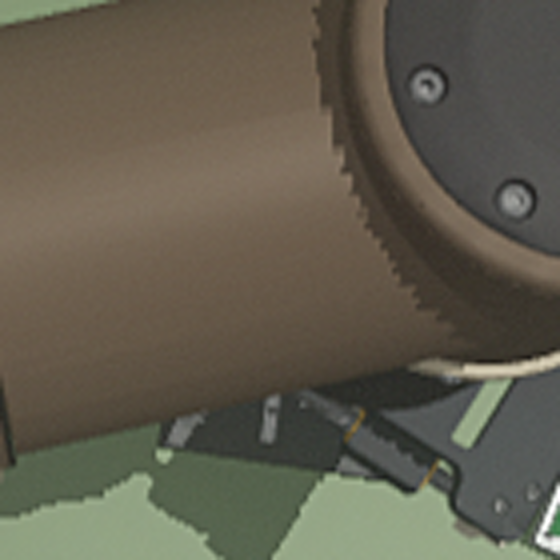

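View pics/side1c.png

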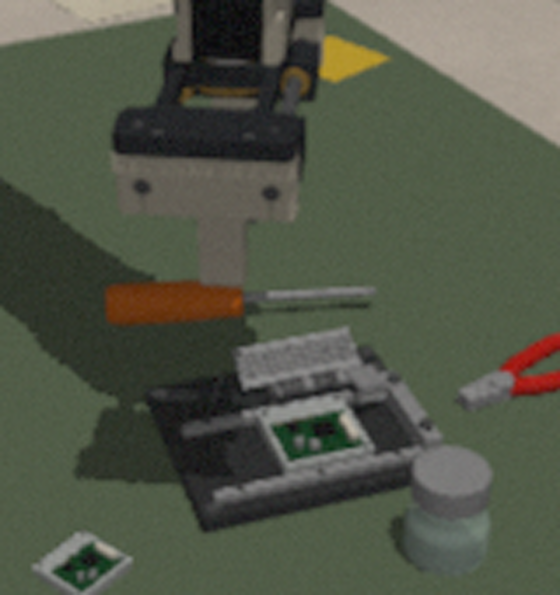

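Call:
step_arm:
  increments:
    - [[0.001, 0.002, 0.04], [0, 0, 0], 0.4]
    - [[0.001, 0.002, 0.07], [0, 0, 0], 0.4]
    - [[0.001, 0.002, 0.075], [0, 0, 0], 0.4]
    - [[0.001, 0.002, 0.075], [0, 0, 0], 0.4]

```text
time_s: 2.5
tcp_pos: [0.4832, -0.0855, 0.0457]
eef_rot: [179.9, 0.0, -33.2]
contact_force: [0.1, -0.1, 0.1]
gripper_width: 0.0524
```

```bash
python3 -c "
from h import *
inc(-44,29.5,.014,-33.3)
cap('side','pics/side2.png')
crop('pics/side2.png','pics/side2c.png',220,190,345,300,6)"
```

```text
tcp [ 0.48315442 -0.08554373  0.04568733] jig [-44.6  30.6] rot [ 1.79938982e+02  4.36300760e-02 -3.31580593e+01] w 0.052412426406943054 F [ 0.1 -0.1  0.1] t 2.5
inc [0.0011 0.0007 0.0317] [0.001 0.001 0.002]
```

View pics/side2c.png

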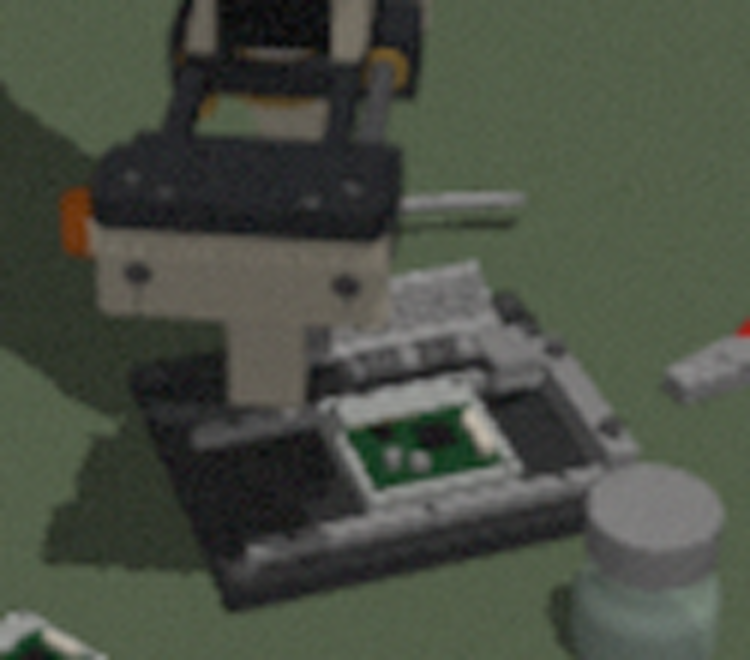

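```bash
python3 -c "
from h import *
s=r.get_state();z=s['tcp_pos'][2];t=w2j(s['tcp_pos']);print(t)
f=np.array([.906,-.423]);a=np.array([.423,.906])
for uv in((230,402),(300,407)):
    p=[(uv[0]+.5)/6-.5+220,(uv[1]+.5)/6-.5+190]; j=w2j(ray('side',p,z)); d=j-t;print(j.round(1),'fwd',(d@f).round(1),'across',(d@a).round(1))
"
```

```text
[-43.7144764   30.72051412]
[-72.6   2.2] fwd -14.2 across -38.1
[-53.4  -6.9] fwd 7.1 across -38.2
```

The finger faces come out 12 mm thick and about 20 mm wide, so I've recomputed: descend with the TCP at jig (-38, 31.5).

```bash
python3 -c "
from h import *
inc(-38,31.5,.014,-33.3)"
```

```text
tcp [ 0.48407809 -0.0855908   0.04660309] jig [-43.7  30.7] rot [-1.79983688e+02 -4.45241632e-02 -3.31674327e+01] w 0.0526867677903113 F [ 1.  0. -0.] t 2.55
inc [ 0.0048 -0.0031  0.0326] [-0.    -0.001  0.002]
```

Call:
step_arm:
  increments:
    - [[0.005, -0.003, 0.005], [0, 0, 0], 0.4]
    - [[0.005, -0.003, 0.012], [0, 0, 0], 0.4]
    - [[0.005, -0.003, 0.018], [0, 0, 0], 0.4]
    - [[0.005, -0.003, 0.024], [0, 0, 0], 0.4]
    - [[0.005, -0.003, 0.029], [0, 0, 0], 0.4]
    - [[0.005, -0.003, 0.032], [0, 0, 0], 0.4]
    - [[0.005, -0.003, 0.032], [0, 0, 0], 0.4]
    - [[0.005, -0.003, 0.032], [0, 0, 0], 0.4]

```text
time_s: 3.35
tcp_pos: [0.4896, -0.0869, 0.0138]
eef_rot: [180.0, -0.0, -33.3]
contact_force: [-0.3, -0.6, 8.2]
gripper_width: 0.0526
```

```bash
python3 -c "
from h import *
inc(-8,31.5,.014,-33.3)
cap('side','pics/side3.png')
inc(-8,31.5,.014,-33.3)
crop('pics/side3.png','pics/side3c.png',220,190,345,300,6)"
```

```text
tcp [ 0.48958134 -0.08691825  0.01375168] jig [-38.1  30.2] rot [ 1.79998511e+02 -3.35715609e-02 -3.32667465e+01] w 0.05258951643661004 F [-0.3 -0.6  8.2] t 3.35
inc [ 0.0267 -0.0139 -0.0002] [ 0.    -0.001  0.001]
tcp [ 0.48957435 -0.08691955  0.01379474] jig [-38.1  30.2] rot [-1.79998589e+02 -3.45993444e-02 -3.32676114e+01] w 0.05242894579059026 F [-0.9 -0.5  6.3] t 3.4
inc [ 0.0267 -0.0139 -0.0002] [-0.    -0.001  0.001]
```

View pics/side3c.png

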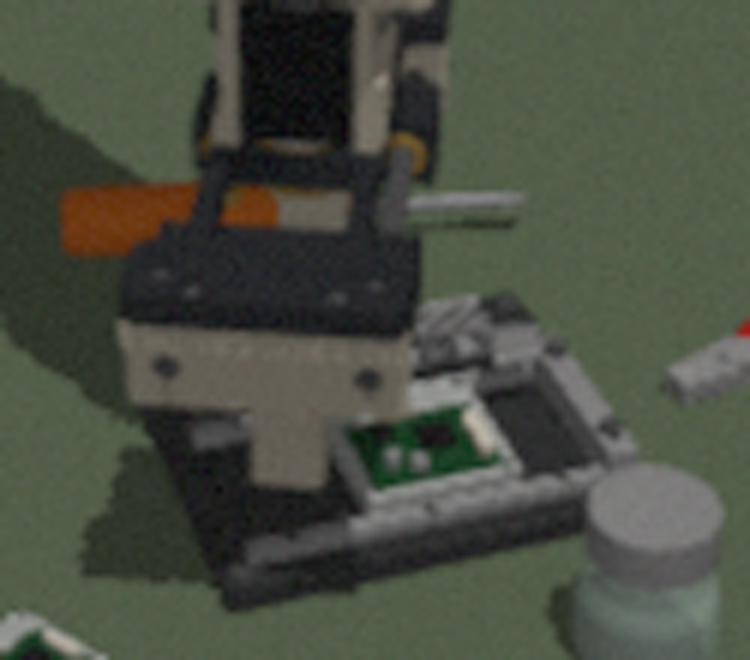

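The plate is down with about 7 N on it and the lip is raised (grey arm at (515,335)). Finger B is behind the module between the rails, so I can push.

Call:
step_arm:
  increments:
    - [[0.0027, -0.0013, 0], [0, 0, 0], 0.4]
    - [[0.0054, -0.0025, 0], [0, 0, 0], 0.4]
    - [[0.0082, -0.0038, 0], [0, 0, 0], 0.4]
    - [[0.0109, -0.0051, 0], [0, 0, 0], 0.4]
    - [[0.0136, -0.0063, 0], [0, 0, 0], 0.4]
    - [[0.0163, -0.0076, 0], [0, 0, 0], 0.4]
    - [[0.019, -0.0089, 0], [0, 0, 0], 0.4]
    - [[0.0217, -0.0101, 0], [0, 0, 0], 0.4]
    - [[0.0217, -0.0101, 0], [0, 0, 0], 0.4]

```text
time_s: 4.3
tcp_pos: [0.5099, -0.0907, 0.013]
eef_rot: [179.8, 0.2, -33.3]
contact_force: [-7.8, 0.6, 9.9]
gripper_width: 0.0529
```

```bash
python3 -c "
from h import *
cap('side','pics/side4.png')
inc(-6,30.2,.014,-33.3)
crop('pics/side4.png','pics/side4c.png',220,190,345,300,6)"
```

```text
tcp [ 0.50988426 -0.09075316  0.01301057] jig [-17.4  29.3] rot [179.7965083    0.23386846 -33.31031222] w 0.052391836285079096 F [-7.   1.2  9.9] t 4.35
inc [ 0.01   -0.0056 -0.0011] [ 0.004  0.004 -0.   ]
```

View pics/side4c.png

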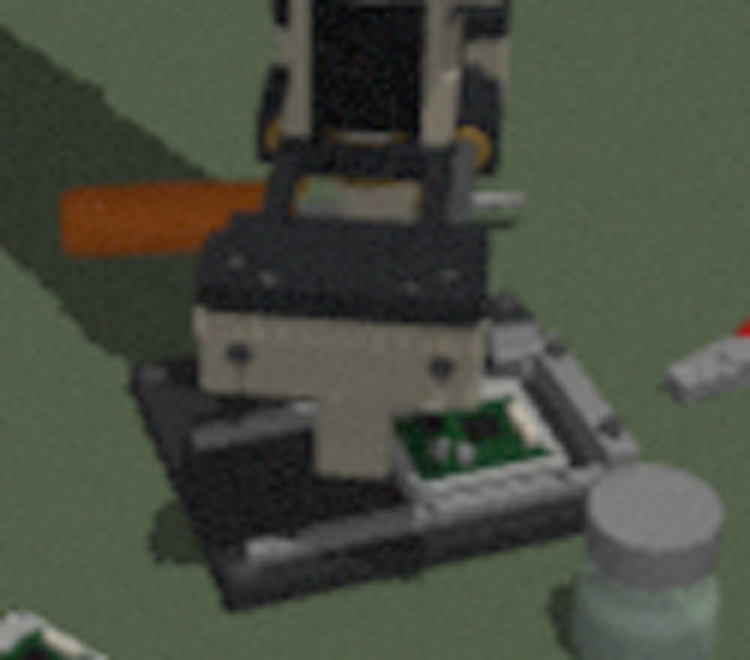

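```bash
python3 -c "
from h import *
for t,uv in(('front-near before',(518,473)),('rear-near before',(375,500)),('front-near now',(566,462)),('rear-near now',(412,496)),('front-far now',(520,378))):
    p=[(uv[0]+.5)/6-.5+220,(uv[1]+.5)/6-.5+190]; print(t,w2j(ray('side',p,.02)).round(1))
"
```

```text
front-near before [ 10.4 -26.7]
rear-near before [-35.6 -24.8]
front-near now [ 26.5 -26.5]
rear-near now [-24.3 -26.6]
front-far now [30.  18.2]
```

Call:
step_arm:
  increments:
    - [[0.0018, -0.0008, -0.0007], [0, 0, 0], 0.4]
    - [[0.0036, -0.0017, -0.0007], [0, 0, 0], 0.4]
    - [[0.0054, -0.0025, -0.0007], [0, 0, 0], 0.4]
    - [[0.0072, -0.0034, -0.0007], [0, 0, 0], 0.4]
    - [[0.0072, -0.0034, -0.0007], [0, 0, 0], 0.4]

```text
time_s: 4.85
tcp_pos: [0.5185, -0.0917, 0.0137]
eef_rot: [179.8, 0.2, -33.3]
contact_force: [-5.5, 0.4, 6.8]
gripper_width: 0.0529
```

```bash
python3 -c "
from h import *
cap('side','pics/side5.png')
inc(-6,30.2,.014,-33.3)
crop('pics/side5.png','pics/side5c.png',260,200,345,300,7)"
```

```text
tcp [ 0.5185542  -0.09170417  0.01374051] jig [-8.7 29.6] rot [ 1.79848436e+02  1.74451517e-01 -3.33013368e+01] w 0.05239252289080355 F [-5.6  0.9  6.8] t 4.9
inc [ 0.0022 -0.0016 -0.0003] [ 0.003  0.003 -0.   ]
```

View pics/side5c.png

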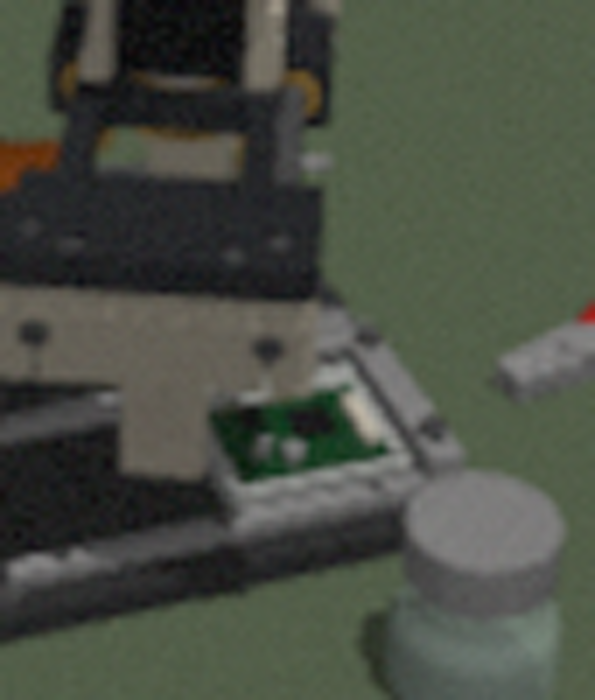

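It's sliding well, with a thin dark gap to the stop still visible. I'll continue in small steps until the force rises.

Call:
step_arm:
  increments:
    - [[0.0009, -0.0004, 0], [0, 0, 0], 0.4]
    - [[0.0018, -0.0008, 0], [0, 0, 0], 0.4]
    - [[0.0027, -0.0013, 0], [0, 0, 0], 0.4]
    - [[0.0027, -0.0013, 0], [0, 0, 0], 0.4]

```text
time_s: 5.3
tcp_pos: [0.5201, -0.0921, 0.0135]
eef_rot: [179.8, 0.3, -33.3]
contact_force: [-9.0, 2.5, 10.1]
gripper_width: 0.0526
```

Call:
step_arm:
  increments:
    - [[0.0009, -0.0004, 0], [0, 0, 0], 0.4]
    - [[0.0018, -0.0008, 0], [0, 0, 0], 0.4]
    - [[0.0018, -0.0008, 0], [0, 0, 0], 0.4]

```text
time_s: 5.6
tcp_pos: [0.5204, -0.0924, 0.0133]
eef_rot: [179.7, 0.4, -33.4]
contact_force: [-13.8, 4.6, 15.1]
gripper_width: 0.0525
```

```bash
python3 -c "
from h import *
cap('side','pics/side6.png')
inc(-6,30.2,.014,-33.3)
crop('pics/side6.png','pics/side6c.png',260,200,345,300,7)"
```

```text
tcp [ 0.52047216 -0.09237732  0.01334982] jig [-6.7 29.3] rot [179.69782725   0.41596584 -33.37759788] w 0.05217762230811785 F [-13.2   4.8  13.6] t 5.65
inc [ 0.0003 -0.0012 -0.0007] [ 0.005  0.007 -0.001]
```

View pics/side6c.png

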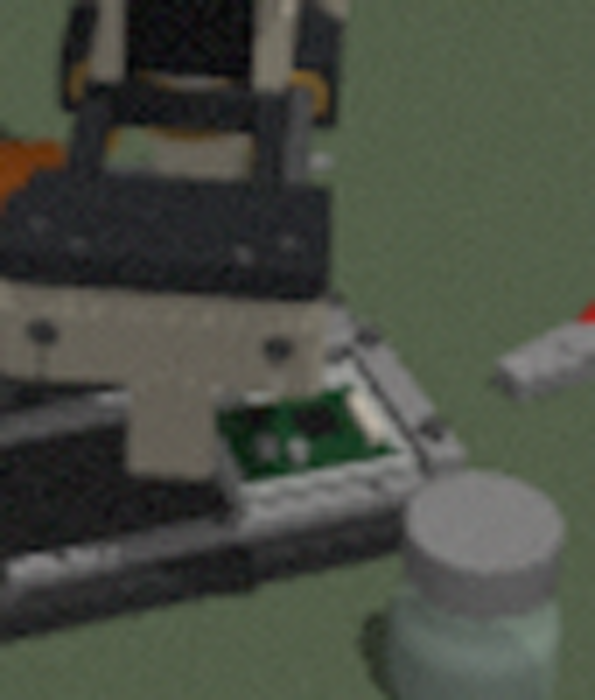

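The TCP stalled at jig x -6.7 with the push force rising to 13 N. By geometry, home is where B's front is at x -10, and it reads about -9.3. I'll back off a few mm with the plate still held down, and check before releasing.

Call:
step_arm:
  increments:
    - [[-0.0027, 0.0013, 0], [0, 0, 0], 0.4]
    - [[-0.0054, 0.0025, 0], [0, 0, 0], 0.4]
    - [[-0.0082, 0.0038, 0], [0, 0, 0], 0.4]
    - [[-0.0109, 0.0051, 0], [0, 0, 0], 0.4]
    - [[-0.0109, 0.0051, 0], [0, 0, 0], 0.4]

```text
time_s: 6.15
tcp_pos: [0.5163, -0.0902, 0.0153]
eef_rot: [-179.8, -0.2, -33.2]
contact_force: [4.3, -1.9, 5.6]
gripper_width: 0.0524
```

```bash
python3 -c "
from h import *
cap('side','pics/side7.png')
inc(-6,30.2,.014,-33.3)
for t,P in(('home corners',[(40,-25,20),(40,25,20),(-10,-25,20),(-10,25,20)]),('3mm short',[(37,-25,20),(37,25,20),(-13,-25,20),(-13,25,20)])):
    W=np.array([[*j2w(x,y),z/1000] for x,y,z in P]); print(t,((proj('side',W)-[260,200]+.5)*7-.5).round(0).tolist())
crop('pics/side7.png','pics/side7c.png',260,200,345,300,7)"
```

```text
tcp [ 0.51630065 -0.09019384  0.01531881] jig [-11.2  30.8] rot [-179.84561737   -0.22402455  -33.24505479] w 0.052876666017331035 F [ 3.5 -2.   6.1] t 6.2
inc [ 0.0049 -0.0016  0.0013] [-0.003 -0.004  0.001]
home corners [[424.0, 455.0], [350.0, 351.0], [250.0, 494.0], [183.0, 385.0]]
3mm short [[414.0, 458.0], [340.0, 353.0], [239.0, 496.0], [173.0, 387.0]]
```

View pics/side7c.png

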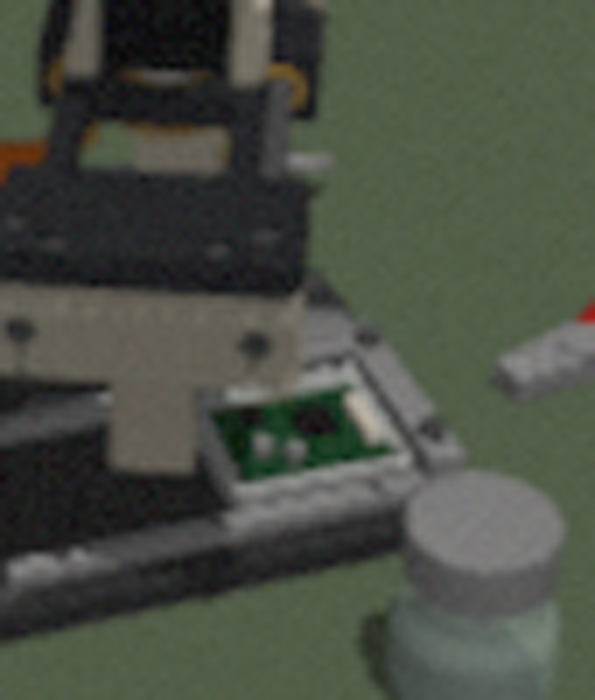

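```bash
python3 -c "
from h import *
I={k:cv2.imread(f'pics/side{k}.png') for k in(0,3,4,5,6,7)}
g=lambda k:cv2.resize(I[k],None,fx=8,fy=8,interpolation=cv2.INTER_CUBIC)
T=g(7)[int(253*8):int(268*8),int(297*8):int(317*8)]
for k in(0,3,4,5,6,7):
    m=cv2.matchTemplate(g(k),T,cv2.TM_CCOEFF_NORMED);_,v,_,l=cv2.minMaxLoc(m)
    # module plate pixel -> jig at z .022
    p=[l[0]/8+10,l[1]/8+7.5];print(k,round(v,3),p,w2j(ray('side',p,.022)).round(1))
S=g(7)[int(262*8):int(272*8),int(315*8):int(328*8)]
cv2.imwrite('pics/stop7.png',cv2.resize(I[7][238:278,300:332],None,fx=18,fy=14,interpolation=cv2.INTER_CUBIC))
"
```

```text
0 0.871 [294.75, 263.0] [-4.2 -7.5]
3 0.897 [294.75, 263.0] [-4.2 -7.5]
4 0.921 [302.5, 261.625] [11.1 -8.3]
5 0.978 [306.75, 260.625] [19.9 -8. ]
6 0.972 [307.375, 260.5] [21.1 -8.1]
7 1.0 [307.0, 260.5] [20.5 -7.8]
```

View pics/stop7.png

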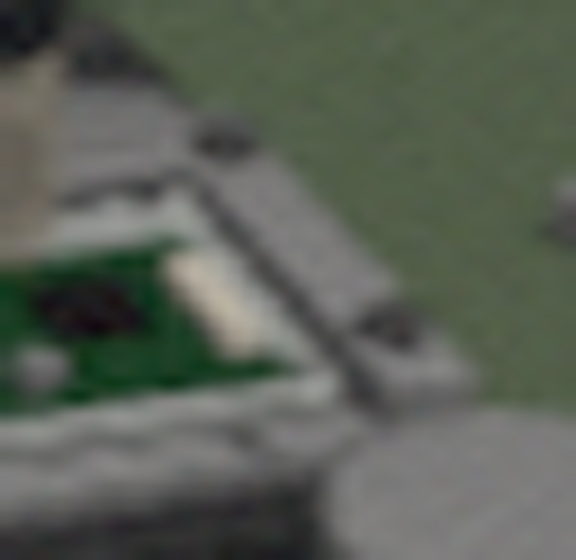

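The travel measured in the side view is 25 mm (centre -10.2 to about 15), so the module is home to within about 1 mm. The dark strip is the stop's 4 mm shaded face above the module. I'll let the clip up slowly, then check from the top view.

Call:
step_arm:
  increments:
    - [[0, 0, -0.003], [0, 0, 0], 0.4]
    - [[0, 0, -0.006], [0, 0, 0], 0.4]
    - [[0, 0, -0.009], [0, 0, 0], 0.4]
    - [[0, 0, -0.012], [0, 0, 0], 0.4]
    - [[0, 0, -0.016], [0, 0, 0], 0.4]
    - [[0, 0, -0.022], [0, 0, 0], 0.4]
    - [[0, 0, -0.035], [0, 0, 0], 0.4]
    - [[0, 0, -0.06], [0, 0, 0], 0.4]
    - [[0, 0, -0.1], [0, 0, 0], 0.4]
    - [[0, 0, -0.14], [0, 0, 0], 0.4]

```text
time_s: 7.2
tcp_pos: [0.5128, -0.0904, 0.1554]
eef_rot: [179.9, 0.1, -33.3]
contact_force: [2.2, 0.2, -0.1]
gripper_width: 0.0522
```

Call:
step_arm:
  increments:
    - [[-0.04, -0.04, -0.02], [0, 0, 0], 0.4]
    - [[-0.08, -0.08, -0.02], [0, 0, 0], 0.4]
    - [[-0.12, -0.12, -0.02], [0, 0, 0], 0.4]
    - [[-0.15, -0.16, -0.02], [0, 0, 0], 0.4]
    - [[-0.15, -0.19, -0.02], [0, 0, 0], 0.4]
    - [[-0.15, -0.22, -0.02], [0, 0, 0], 0.4]
    - [[-0.15, -0.24, -0.02], [0, 0, 0], 0.4]
    - [[-0.15, -0.24, -0.02], [0, 0, 0], 0.4]

```text
time_s: 8.0
tcp_pos: [0.5208, 0.1948, 0.174]
eef_rot: [180.0, -0.0, -33.2]
contact_force: [-1.1, 0.2, -0.9]
gripper_width: 0.0523
```

```bash
python3 -c "
from h import *
for n in('top','side'): cap(n,f'pics/{n}8.png')
crop('pics/top8.png','pics/top8c.png',300,180,400,280,6)
crop('pics/side8.png','pics/side8c.png',235,220,345,310,6)
inc(0,0,.1,-33)
I={k:cv2.imread(f'pics/side{k}.png') for k in(6,7,8)}
g=lambda k:cv2.resize(I[k],None,fx=8,fy=8,interpolation=cv2.INTER_CUBIC)
T=g(7)[int(253*8):int(268*8),int(297*8):int(317*8)]
for k in(6,7,8):
    m=cv2.matchTemplate(g(k),T,cv2.TM_CCOEFF_NORMED);_,v,_,l=cv2.minMaxLoc(m);p=[l[0]/8+10,l[1]/8+7.5];print(k,round(v,3),p,w2j(ray('side',p,.022)).round(1))
"
```

```text
tcp [0.51949548 0.19261762 0.17387577] jig [-48.8 311.1] rot [ 1.79925947e+02  3.76261643e-02 -3.32565724e+01] w 0.05269135007607556 F [ 0.3  0.1 -0.1] t 8.1
inc [0.1756 0.2614 0.0741] [ 0.001  0.001 -0.004]
6 0.972 [307.375, 260.5] [21.1 -8.1]
7 1.0 [307.0, 260.5] [20.5 -7.8]
8 0.963 [307.0, 260.5] [20.5 -7.8]
```

View pics/top8c.png

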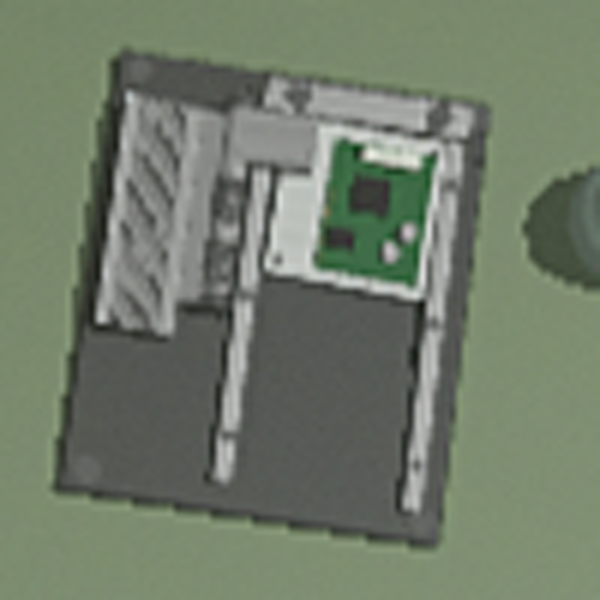

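View pics/side8c.png

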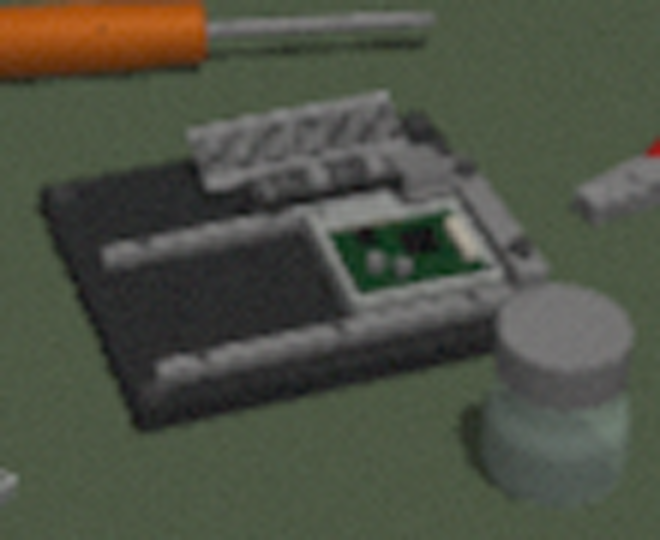

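```bash
python3 -c "
from h import *
a,b=[cv2.imread(f'pics/top{k}.png') for k in(0,8)]
g=lambda i:cv2.resize(i,None,fx=10,fy=10,interpolation=cv2.INTER_CUBIC)
A,B=g(a),g(b)
for x0,y0,x1,y1 in((352,215,372,242),(345,225,372,244)):
    T=A[y0*10:y1*10,x0*10:x1*10];m=cv2.matchTemplate(B[1900:2400,3300:3900],T,cv2.TM_CCOEFF_NORMED);_,v,_,l=cv2.minMaxLoc(m)
    p=np.array([x0,y0])+0.;q=np.array([l[0]/10+330,l[1]/10+190]);c=np.array([x1-x0,y1-y0])/2
    print(round(v,3),q-p,w2j(ray('top',q+c,.021))-w2j(ray('top',p+c,.021)))
crop('pics/top8.png','pics/top8d.png',340,188,385,233,13)
from fit import px
for uv in((265,275),(421,301)): print(w2j(ray('top',px(uv,(300,180),6),.02)).round(1))
W=lambda x,y,z:[*j2w(x,y),z/1000]
print(((proj('top',[W(40,-25,20),W(40,-25,24),W(40,0,24),W(40,0,20),W(-10,25,20),W(-10,-25,20)])-[340,188]+.5)*13).round(0).tolist())
"
```

```text
0.946 [  1.8 -13. ] [24.66167869 -0.41929925]
0.956 [  1.7 -13.1] [24.7014666  -0.18759691]
[-11.5  24.1]
[-12.3 -24.4]
[[439.0, 193.0], [445.0, 187.0], [271.0, 162.0], [266.0, 167.0], [50.0, 482.0], [399.0, 534.0]]
```

View pics/top8d.png

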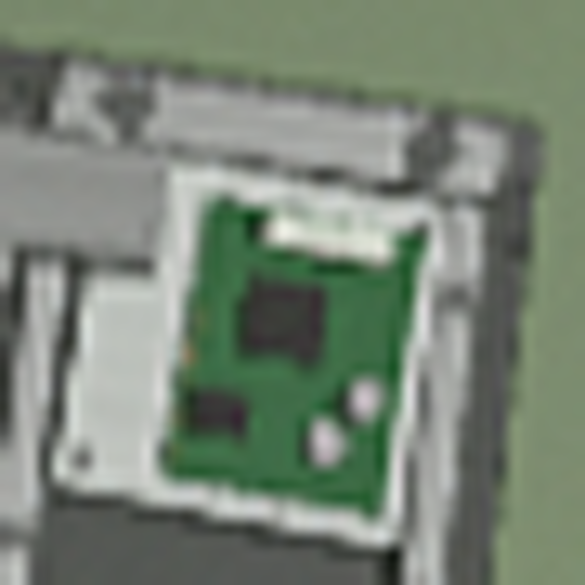

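```bash
python3 -c "
from h import *
from scipy.ndimage import map_coordinates as mc
for k in(0,8):
    I=cv2.cvtColor(cv2.imread(f'pics/top{k}.png'),cv2.COLOR_BGR2GRAY).astype(float)
    def prof(y0,y1,x0,x1,z):
        xs=np.arange(x0,x1,.25);acc=0;ys=np.linspace(y0,y1,15)
        for y in ys:
            p=proj('top',[[*j2w(x,y),z/1000] for x in xs]);acc=acc+mc(I,[p[:,1],p[:,0]],order=1)
        return xs,acc/len(ys)
    def edge(y0,y1,x0,x1,z):
        xs,v=prof(y0,y1,x0,x1,z);h=(v.min()+v.max())/2;i=np.where(np.diff(np.sign(v-h)))[0];return xs[i]
    c=-34.5 if k==0 else -10
    print(k,'rear L',edge(12,22,c-6,c+4,20),'rear R',edge(-20,-5,c-6,c+2.5,20),'rail ends',edge(28,31,-82,-70,16),edge(-31,-28,-82,-70,16),'stop back', edge(-15,12,45,53,24))
    xs,v=prof(-20,8,32,46,20);print(v[::2].round(0).tolist())
    xs,v=prof(-20,8,7,21,20);print(v[::2].round(0).tolist())
"
```

```text
0 rear L [-36.] rear R [-36.25] rail ends [-75.5] [-75.75] stop back [49.]
[77.0, 78.0, 78.0, 78.0, 77.0, 74.0, 70.0, 65.0, 61.0, 58.0, 56.0, 55.0, 55.0, 56.0, 60.0, 67.0, 81.0, 99.0, 117.0, 132.0, 141.0, 147.0, 150.0, 152.0, 151.0, 150.0, 147.0, 146.0]
[145.0, 143.0, 144.0, 147.0, 152.0, 159.0, 166.0, 172.0, 179.0, 183.0, 184.0, 180.0, 171.0, 157.0, 142.0, 124.0, 106.0, 89.0, 77.0, 71.0, 71.0, 73.0, 74.0, 76.0, 76.0, 77.0, 77.0, 77.0]
8 rear L [-10.5] rear R [-11.75] rail ends [-75.5] [-75.75] stop back [49.]
[159.0, 156.0, 156.0, 159.0, 164.0, 172.0, 180.0, 187.0, 192.0, 193.0, 189.0, 181.0, 167.0, 149.0, 130.0, 115.0, 110.0, 115.0, 126.0, 138.0, 148.0, 156.0, 161.0, 164.0, 164.0, 163.0, 161.0, 159.0]
[92.0, 96.0, 98.0, 100.0, 102.0, 102.0, 101.0, 99.0, 96.0, 92.0, 88.0, 83.0, 80.0, 78.0, 76.0, 76.0, 76.0, 76.0, 77.0, 77.0, 77.0, 77.0, 77.0, 77.0, 77.0, 77.0, 77.0, 78.0]
```

Profile edges across the rear of the module give jig x -10.5 on the clip side but -11.75 on the other side. The module is cocked about 2°, with one corner roughly 1 mm off the stop. There is plenty of time, so I'll press the clip again and square the module up, pushing slightly off-centre on the lagging side (jaws at 65 mm, pushing finger at y about -9).

```bash
python3 -c "
from h import *
inc(-12,25,.12,-33.3)"
```

```text
tcp [0.51949548 0.19261762 0.17387577] jig [-48.8 311.1] rot [ 1.79925947e+02  3.76261643e-02 -3.32565724e+01] w 0.05269135007607556 F [ 0.3  0.1 -0.1] t 8.1
inc [0.1542 0.2438 0.0541] [0.001 0.001 0.001]
```

Call:
step_arm:
  increments:
    - [[0.154, 0.244, 0.054], [0, 0, 0], 0.26]
    - [[0.154, 0.244, 0.054], [0, 0, 0], 0.26]
    - [[0.154, 0.244, 0.054], [0, 0, 0], 0.26]
    - [[0.154, 0.244, 0.054], [0, 0, 0], 0.26]
    - [[0.154, 0.244, 0.054], [0, 0, 0], 0.26]
    - [[0.154, 0.244, 0.054], [0, 0, 0], 0.26]
    - [[0.154, 0.244, 0.054], [0, 0, 0], 0.26]
    - [[0.154, 0.244, 0.054], [0, 0, 0], 0.26]
    - [[0.154, 0.244, 0.054], [0, 0, 0], 0.26]

```text
time_s: 9.0
tcp_pos: [0.5147, -0.0958, 0.1207]
eef_rot: [-180.0, -0.0, -33.3]
contact_force: [0.5, 1.1, 0.4]
gripper_width: 0.0648
```

```bash
python3 -c "
from h import *
inc(-12,25,.045,-33.3)"
```

```text
tcp [ 0.51468461 -0.09580255  0.12071876] jig [-12.  25.] rot [-1.79974804e+02 -2.40355811e-02 -3.33077118e+01] w 0.06476070064901204 F [0.5 1.1 0.4] t 9.0
inc [-0.0001  0.0001  0.0757] [-0. -0. -0.]
```

Call:
step_arm:
  increments:
    - [[0, 0, 0.04], [0, 0, 0], 0.26]
    - [[0, 0, 0.07], [0, 0, 0], 0.26]
    - [[0, 0, 0.08], [0, 0, 0], 0.26]
    - [[0, 0, 0.087], [0, 0, 0], 0.26]
    - [[0, 0, 0.094], [0, 0, 0], 0.26]
    - [[0, 0, 0.1], [0, 0, 0], 0.26]
    - [[0, 0, 0.104], [0, 0, 0], 0.26]
    - [[0, 0, 0.107], [0, 0, 0], 0.26]
    - [[0, 0, 0.107], [0, 0, 0], 0.26]

```text
time_s: 9.9
tcp_pos: [0.5159, -0.0958, 0.0139]
eef_rot: [-179.9, -0.1, -33.3]
contact_force: [-0.5, 1.4, 6.3]
gripper_width: 0.0644
```

```bash
python3 -c "
from h import *
cap('side','pics/side9.png')
inc(-5,25,.014,-33.3)
crop('pics/side9.png','pics/side9c.png',235,190,345,300,5.4)"
```

```text
tcp [ 0.51592977 -0.09575342  0.0140633 ] jig [-10.7  25.3] rot [-1.79935655e+02 -9.11994150e-02 -3.32628798e+01] w 0.06470298823218015 F [-0.9  1.1  5.8] t 9.95
inc [ 0.0053 -0.0022  0.0001] [-0.001 -0.002  0.001]
```

View pics/side9c.png

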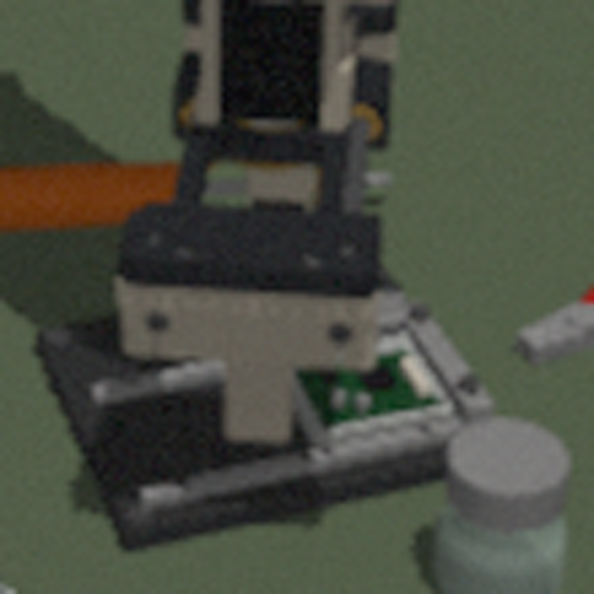

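The plate is down again and the clip is raised. The pushing finger is behind the module, offset toward the lagging side. Pushing now.

Call:
step_arm:
  increments:
    - [[0.0014, -0.0006, 0], [0, 0, 0], 0.26]
    - [[0.0027, -0.0013, 0], [0, 0, 0], 0.26]
    - [[0.0041, -0.0019, 0], [0, 0, 0], 0.26]
    - [[0.0054, -0.0025, 0], [0, 0, 0], 0.26]
    - [[0.0068, -0.0032, 0], [0, 0, 0], 0.26]
    - [[0.0082, -0.0038, 0], [0, 0, 0], 0.26]
    - [[0.0082, -0.0038, 0], [0, 0, 0], 0.26]

```text
time_s: 10.65
tcp_pos: [0.5214, -0.0975, 0.0133]
eef_rot: [179.9, 0.2, -33.3]
contact_force: [-7.6, 1.9, 9.0]
gripper_width: 0.0647
```

Call:
step_arm:
  increments:
    - [[0.0009, -0.0004, 0], [0, 0, 0], 0.26]
    - [[0.0018, -0.0008, 0], [0, 0, 0], 0.26]
    - [[0.0018, -0.0008, 0], [0, 0, 0], 0.26]

```text
time_s: 10.95
tcp_pos: [0.5218, -0.0978, 0.0131]
eef_rot: [179.8, 0.3, -33.4]
contact_force: [-11.8, 4.8, 12.7]
gripper_width: 0.0648
```

```bash
python3 -c "
from h import *
inc(-5,25,.014,-33.3)"
```

```text
tcp [ 0.52176134 -0.09779081  0.01312511] jig [-4.7 24.1] rot [179.77732486   0.3119876  -33.35582726] w 0.06475788761043087 F [-11.8   4.8  12.7] t 10.95
inc [-0.0007 -0.0007 -0.0009] [ 0.004  0.005 -0.001]
```

The TCP stalled with B's front at x -9.9 and 12 N of push. One more small press, then I'll retreat slowly.

Call:
step_arm:
  increments:
    - [[0.0009, -0.0004, -0.0004], [0, 0, 0], 0.26]
    - [[0.0014, -0.0006, -0.0004], [0, 0, 0], 0.26]
    - [[0.0014, -0.0006, -0.0004], [0, 0, 0], 0.26]
    - [[0.0, 0.0, -0.0004], [0, 0, 0], 0.26]
    - [[-0.0018, 0.0008, -0.0002], [0, 0, 0], 0.26]
    - [[-0.0036, 0.0017, 0], [0, 0, 0], 0.26]
    - [[-0.0054, 0.0025, 0], [0, 0, 0], 0.26]
    - [[-0.0072, 0.0034, 0], [0, 0, 0], 0.26]
    - [[-0.0091, 0.0042, 0], [0, 0, 0], 0.26]
    - [[-0.0109, 0.0051, 0], [0, 0, 0], 0.26]

```text
time_s: 11.95
tcp_pos: [0.5176, -0.0956, 0.0152]
eef_rot: [-179.8, -0.3, -33.3]
contact_force: [4.2, -1.5, 5.7]
gripper_width: 0.0647
```

```bash
python3 -c "
from h import *
inc(-12,25,.014,-33.3)"
```

```text
tcp [ 0.517586   -0.09564241  0.01515465] jig [-9.1 25.6] rot [-179.7628548    -0.33065888  -33.25021788] w 0.06474138235688517 F [ 4.2 -1.5  5.7] t 11.95
inc [-0.0024  0.0018  0.0011] [-0.004 -0.006  0.001]
```

Call:
step_arm:
  increments:
    - [[0, 0, -0.003], [0, 0, 0], 0.26]
    - [[0, 0, -0.006], [0, 0, 0], 0.26]
    - [[0, 0, -0.009], [0, 0, 0], 0.26]
    - [[0, 0, -0.012], [0, 0, 0], 0.26]
    - [[0, 0, -0.016], [0, 0, 0], 0.26]
    - [[0, 0, -0.022], [0, 0, 0], 0.26]
    - [[0, 0, -0.035], [0, 0, 0], 0.26]
    - [[0, 0, -0.06], [0, 0, 0], 0.26]
    - [[0, 0, -0.1], [0, 0, 0], 0.26]
    - [[0, 0, -0.14], [0, 0, 0], 0.26]

```text
time_s: 12.95
tcp_pos: [0.5129, -0.0958, 0.1543]
eef_rot: [179.9, 0.1, -33.3]
contact_force: [0.8, 0.9, -0.3]
gripper_width: 0.065
```

Call:
step_arm:
  increments:
    - [[-0.04, -0.04, -0.02], [0, 0, 0], 0.26]
    - [[-0.08, -0.08, -0.02], [0, 0, 0], 0.26]
    - [[-0.12, -0.12, -0.02], [0, 0, 0], 0.26]
    - [[-0.15, -0.16, -0.02], [0, 0, 0], 0.26]
    - [[-0.15, -0.19, -0.02], [0, 0, 0], 0.26]
    - [[-0.15, -0.22, -0.02], [0, 0, 0], 0.26]
    - [[-0.15, -0.24, -0.02], [0, 0, 0], 0.26]
    - [[-0.15, -0.24, -0.02], [0, 0, 0], 0.26]
    - [[-0.15, -0.24, -0.02], [0, 0, 0], 0.26]

```text
time_s: 13.85
tcp_pos: [0.5196, 0.1871, 0.1728]
eef_rot: [179.9, 0.0, -33.3]
contact_force: [-0.4, -0.1, -0.4]
gripper_width: 0.0647
```

```bash
python3 -c "
from h import *
from scipy.ndimage import map_coordinates as mc
for n in('top','side'): cap(n,f'pics/{n}10.png')
s=r.get_state();print(s['time_s'],np.round(s['tcp_pos'],3),np.round(s['contact_force'],1))
for k in(0,8,10):
    I=cv2.cvtColor(cv2.imread(f'pics/top{k}.png'),cv2.COLOR_BGR2GRAY).astype(float)
    def edge(y0,y1,x0,x1,z):
        xs=np.arange(x0,x1,.25);ys=np.linspace(y0,y1,15)
        v=np.mean([mc(I,proj('top',[[*j2w(x,y),z/1000] for x in xs]).T[::-1],order=1) for y in ys],0)
        h=(v.min()+v.max())/2;i=np.where(np.diff(np.sign(v-h)))[0];return xs[i]
    c=-34.5 if k==0 else -10
    print(k,'L',edge(12,22,c-6,c+4,20),'R',edge(-20,-5,c-6,c+2.5,20))
crop('pics/top10.png','pics/top10c.png',300,180,400,280,6)
crop('pics/side10.png','pics/side10c.png',235,220,345,310,6)"
```

```text
13.95 [0.52  0.186 0.173] [-0.5 -0.6  0.3]
0 L [-36.] R [-36.25]
8 L [-10.5] R [-11.75]
10 L [-10.75] R [-11.75]
```

View pics/top10c.png

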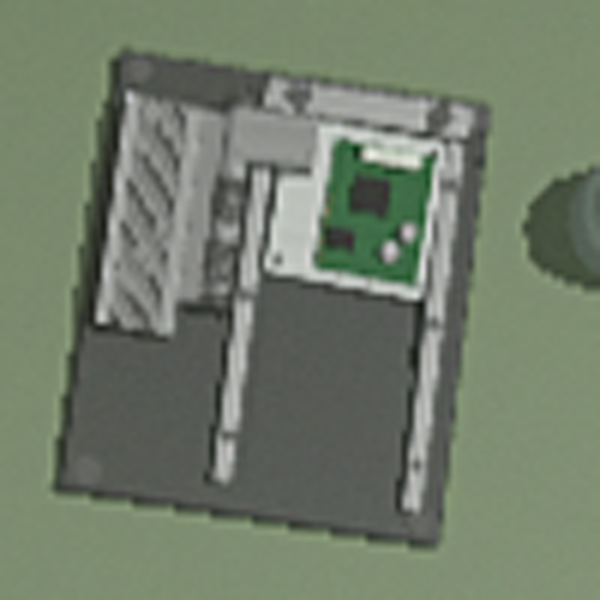

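View pics/side10c.png

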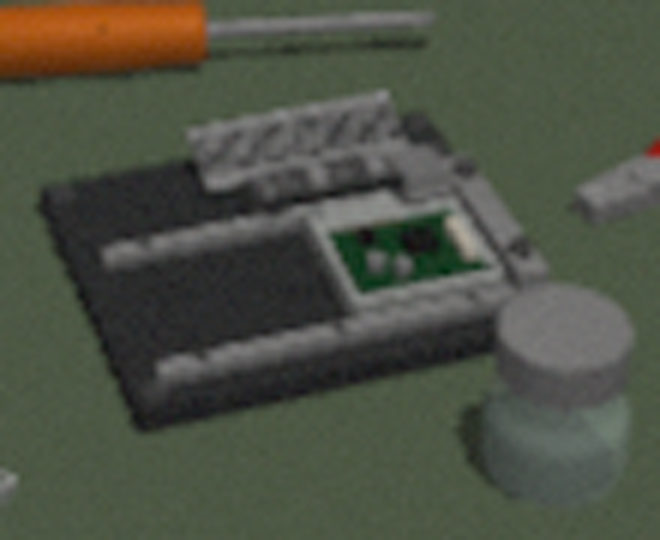

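View pics/top10.png

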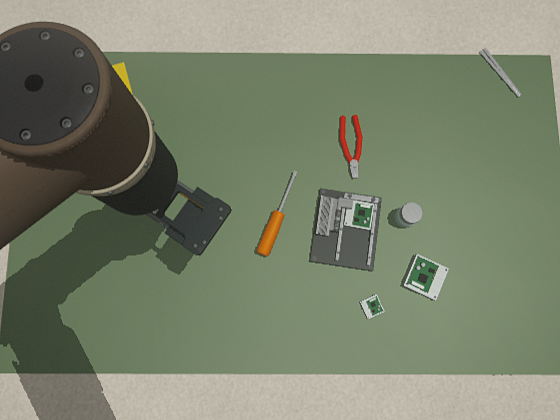

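The module has not moved despite a firm second push on the other side. It was therefore already seated, and the small left/right difference is measurement error: the start readings (-36) and stop readings carry the same ~1 mm bias. The clip lip rests on the module, the bystanders are undisturbed and the hand is clear, so I'm handing in.

```bash
python3 -c "
from h import *
r.close_job();print(r.get_state()['time_s'])"
```

```text
the job is handed in; nothing more can be done
the job is handed in; nothing more can be done
```

The module is clamped in the jig: I held the thumb plate down with one fingertip, pushed the module with the other until it stalled against the end stop, then let the clip up onto it. I handed in at about 14 s with the hand clear; no verdict was reported.

- **Second push:** After the first release, the rear edge looked about 1 mm skewed in the top view. I pressed the clip again and pushed on the lagging side. The module did not move, so I took it as already seated.
- **Home position:** The push stalled both times, at about 13 N and 12 N. Travel measured 24.5–25.5 mm against the 25.2 mm expected.
- **Reading that disagreed:** The rear edge read jig x -10.75 on the clip side and -11.75 on the other, against -10 nominal. I put this down to measurement error, since the start and end-stop readings were off by about 1 mm too. A skew of up to about 1 mm can't be ruled out.
- **Surroundings:** The last pictures show the clip arm down over the module and the plate sprung back up. The jar, screwdriver, cutters and other modules look undisturbed. Tool contact force was about zero.

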